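# Seat and press a flow plate in the toggle-clamp jig

### The job

A graphite flow plate lies askew on the clamping jig: slide it fully home against all three locating pins, gently because graphite is brittle, and swing the clamp handle over centre to its stop so that the rubber pad locks down on the plate, still home, for a moment. Then swing the handle fully back again and put the plate flat in the shallow tray, released. Leave the handle fully back and the spanner, tape and fitting where they lie.

Things in the scene. Friction and masses are not known exactly. Their poses are not given: they have to be found in the camera images.
- jig: Fixed clamping jig; origin on the desk under the middle of the plate when the plate is home, z up. Aluminium base 12 mm thick, x -60..60, y -190..65 mm. A bed 50 (x) x 60 (y) mm, top at z 24 mm, centred on the origin, carries the plate, which overhangs it all round. The toggle clamp stands on the -y side, within x +-25, y -172..-86 mm; its cheeks reach z 71 mm.
- pins: Three fixed steel locating pins, 8 mm diameter, tops at z 34 mm; same frame as the jig. Two at x 37, y -24 and +24 mm (for the plate's long edge), one at x 0, y -46 mm (short edge). More than 30 N between plate and pins would chip the plate.
- plate: Loose black graphite flow plate 84 x 66 x 7 mm, 0.10 to 0.16 kg; origin at the centre of its underside, x along the 84 mm. Home: 84 mm along the jig's y, edges at jig x +33 and y -42 mm, origin over the jig's origin, underside at z 24 mm. Starts on the bed 9 to 14 mm off towards -x, 3 to 12 mm towards +y, turned up to 0.12 rad; slides with under 2 N.
- clamp_handle (a joint): Handle angle, rad: 0 = fully back (open), leaning 0.71 rad from upright towards the jig's -y; 1.45 = dead centre; 1.52 = over-centre stop (locked), leaning 0.81 rad past upright towards +y. Stays where left when open (friction about 1.5 N at the knob). With the plate under the pad it stiffens from about 1.2 to a peak of 3 to 6 N at the knob; past dead centre follow it on to its stop.
- handle_hinge (a point): Middle of the handle's fixed hinge axis, which runs along the jig's x: at jig y -152, z 31 mm.
- knob (a point): Centre of the black disc-shaped knob at the end of the handle, 145 mm from the handle hinge: 28 mm diameter, 22 mm thick along the hinge axis between its two flat faces, which can be pinched from above; the stem and fork below it are 14 to 20 mm thick. About 141 mm above the desk when open, 131 mm when locked.
- clamp_arm_hinge (a point): Middle of the clamp arm's fixed hinge axis, along the jig's x: at jig y -105, z 60 mm. The arm, 14 mm wide and 120 mm long, is linked to the handle: handle back, it stands upright (top at z about 180 mm, the pad facing +y and reaching jig y -69 mm); at dead centre it lies level over the plate.
- clamp_pad: Domed rubber pad, 22 mm diameter, sprung on the end of the arm, 105 mm from the arm pivot; origin at its lowest point. Presses the middle of the plate with about 6 to 7 N when locked.
- tray: Fixed shallow grey tray 150 x 150 x 14 mm on the desk, floor and walls 3 mm; origin at the centre of its underside.
- spanner: Loose steel spanner 177 mm long, bystander.
- tape: Loose roll of white thread-seal tape, 48 mm diameter, 13 mm high, bystander.
- fitting: Loose push-in fitting lying down, 30 mm long, 16 mm thick, bystander.
There are look-alikes about, which are no part of the job. Several things have the shape of the plate; the one meant has the colours described above.

How it is judged:
On the way, in this order (a step that is already met when the one before it is completed fails the run):
1. the plate is home: within 1.5 mm of the three pins and square to 0.03 rad, resting on the bed (x of plate in the frame of jig above -0.0015 m and y of plate in the frame of jig below 0.0015 m and angle between the x axis of plate and the y axis of jig, either way round below 0.03 rad and z of plate in the frame of jig below 0.0255 m), for 0.2 s.
2. the handle is past dead centre (over 1.48 rad) and the pad presses the plate with over 4 N, the plate still within 2 mm of the pins (value of joint clamp_handle above 1.48 rad and contact force between clamp_pad and plate above 4 N and x of plate in the frame of jig above -0.002 m and y of plate in the frame of jig below 0.002 m and angle between the x axis of plate and the y axis of jig, either way round below 0.035 rad), for 0.3 s.
3. the handle is fully back (under 0.15 rad) (value of joint clamp_handle below 0.15 rad), for 0.2 s.
At the end, for the whole second after the job is handed in: The plate lies flat (within 0.05 rad) on the tray's floor (underside within 3 mm of it), at rest, its centre within 50 mm of the tray's centre along both of the tray's axes; the clamp handle is fully back (under 0.15 rad) (value of joint clamp_handle below 0.15 rad and x of plate in the frame of tray between -0.05 and 0.05 m and y of plate in the frame of tray between -0.05 and 0.05 m and z of plate in the frame of tray below 0.006 m and angle between plate's own z axis and vertical below 0.05 rad and linear speed of plate below 0.02 m/s); the robot touches nothing.
It fails at once if the plate is pressed against the pins with more than 30 N (contact force between plate and pins above 30 N).
It fails at once if a bystander (spanner, tape, fitting) is moved more than 20 mm (distance of any of spanner, tape, fitting from where it was at the start of the episode above 0.02 m).
It also fails if it takes over 72 s, if anything falls off the work surface, if the arm or the gripper's body presses on something with over 40 N, if the wrist force passes 120 N, or if a joint passes its speed limit or range.

### The arm

A 7-joint arm with a two-finger parallel gripper is mounted at the origin on a cart in front of the work surface, level with it; the furniture and walls round the work are solid. World frame = base frame: x ahead of the robot, y to its left, z up, the work surface at z = 0. Lengths are in m, angles in rad, forces in N, time in s.
With the tool pointing down it reaches from about 0.4 to 0.85 m from the base axis. Payload 10.4 kg.
Tool frame: the origin (TCP) lies on the centre line of the jaws, within the pads' length; the fingertips stand 8 mm ahead of it and the grasp point (between the pads) lies 11 mm behind it (r.finger_overhang is the distance from the TCP to the fingertips, in m); z points along the fingers, y is the line along which they close (so a half turn about z gives the same grasp; the last joint's range is limited). The gripper opens to 87 mm and grips with 3 to 60 N. Pads are 19 mm wide; open, the fingers measure 117 mm over their backs; the gripper's body (75 mm by 190 mm) begins 51 mm behind the grasp point.
Start: joints at [1.261, 0.332, -0.065, 1.46, 0.022, 1.35, -0.088], TCP at [0.177, -0.599, 0.192] pointing down, gripper open.
Joint ranges: [-2.6, 2.6], [-0.5, 2.12], [-1.47, 1.34], [0.16, 2.42], [-1.27, 4.41], [0.06, 2.06], [-2.6, 2.6]. Speed limits (rad/s): [2.22, 2.22, 2.79, 2.79, 3.14, 3.14, 3.14].

### API

Orientations are given as a unit quaternion [x, y, z, w].
In Python, from bench import r, vision gives the robot as it stands.
- The arm moves only by the tool drive_tool, never from a script. Its argument "series" is a list of rows, each a list of 2 entries, a list of its own where there are three numbers: the shift along the world's x, y, z in cm, then the turn about the world's z in degrees. A call has exactly 10 rows; each row shifts and turns the commanded pose from where the row before left it; what a row does not reach is not made up. A row lasts 1/8 s, in which the tool goes at most 62.5 mm and 10.7 degrees, less where a joint would pass 70% of its speed; a pose out of reach is approached as far as the arm can. A call with a gripper value outside its range is refused whole. "hand" is the closure, from 0 (fully open) to 1 (shut), set as the call begins (left out, the last holds). The fingers move at their own pace and stop on an object; "newtons" is the grip in N (left out, the last holds). Time passes only in rows, so rows that do not move let the fingers close, or fill a call up. It gives the time, the measured TCP pose, the force, the opening and the grip force at its end, in the units of the state.
- r.read_state(): the state, without advancing time (a new reading comes with each control period).
- vision.camera(name): name is "scene" or "top" or "wrist"; returns a dict with "color" (420x560x3 uint8, red, green, blue), "intrinsics" (3x3 intrinsics, pixels), "k1" (the pictures are not rectified: a ray, as slopes to the right and down, at radius r is drawn at 1 + k1 r^2 times it, then the intrinsics apply), "R" (3x3) and "t" (3): a world point X has camera coordinates R X + t; the wrist camera has in their place "mount" (4x4, takes a point from camera to tool coordinates, whose origin is the TCP and whose axes are the flange's). Camera axes: x right, y down, z forward; pixel columns grow to the right and rows downward; lengths in m; the calibration is good to about 2 mm. A picture is of the moment at which its call begins: read the wrist's pose just before it. There is no depth.
- r.close_job(): hands the job in; it is judged then, once.
The state is a dict: "time": time; "joint_positions": joint angles; "joint_vel": joint speeds; "joint_torque": joint torques, N m; "ee_pos": TCP position; "eef_rot": TCP orientation; "ft_force": force on the tool from outside, world axes, zero at the start; "torque": the same for the moment, N m; "width": finger opening in m; "grip_force": force on a finger pad.
Only numpy, scipy, OpenCV 4.12 (cv2) and the standard library are available. Lean on these libraries where they do the work, as an engineer would, in place of code of your own. Each camera call takes 0.05 s, during which the arm holds its last target. There are 200 camera calls.

## Working session

There is one attempt and no reset: what is moved stays moved. The work goes in short steps, Python scripts to look and compute and a tool call to move; the robot and the scene stay as the last step left them, time stands still between calls to the robot, and variables do not carry over. Pictures are saved under pics/ and viewed, at most 10 in all, crops included, and the job is handed in when it is done.

Besides the shell and the picture viewer there is one more tool, called after "Emit:" as name(argument=value, ...), one argument or row to a line, values as JSON. drive_tool: Moves the arm, as the interface text tells. Its arguments: {"type":"object","properties":{"series":{"type":"array"},"hand":{"type":"number"},"newtons":{"type":"number"}},"required":["series"]}

```bash
ls; mkdir -p pics; cat > h.py <<'E'
import numpy as np, cv2
from bench import r, vision
def ray(c,px):
    K=np.array(c["intrinsics"]);k1=c["k1"]
    d=np.array([(px[0]-K[0,2])/K[0,0],(px[1]-K[1,2])/K[1,1]])
    u=d.copy()
    for _ in range(20): u=d/(1+k1*(u@u))
    R=np.array(c["R"]);t=np.array(c["t"])
    return -R.T@t, R.T@np.array([u[0],u[1],1.])
def onz(c,px,z):
    o,d=ray(c,px); return o+d*(z-o[2])/d[2]
def proj(c,X):
    p=np.array(c["R"])@np.array(X)+np.array(c["t"]);u=p[:2]/p[2];u=u*(1+c["k1"]*(u@u));K=np.array(c["intrinsics"])
    return K[:2,:2]@u+K[:2,2]
def wrist():
    from scipy.spatial.transform import Rotation as Ro
    s=r.read_state();c=vision.camera("wrist");M=np.array(c["mount"])
    T=np.eye(4);T[:3,:3]=Ro.from_quat(s["eef_rot"]).as_matrix();T[:3,3]=s["ee_pos"]
    W=np.linalg.inv(T@M);c["R"]=W[:3,:3];c["t"]=W[:3,3];return c
def save(c,n,box=None,s=1):
    im=c["color"]
    if box: im=im[box[1]:box[3],box[0]:box[2]]
    cv2.imwrite("pics/"+n,cv2.cvtColor(cv2.resize(im,None,fx=s,fy=s,interpolation=cv2.INTER_CUBIC),cv2.COLOR_RGB2BGR))
E
python3 - <<'E'
from h import *
for n in("top","scene"):
    c=vision.camera(n);save(c,n+".png",s=1.4);print(n,c["intrinsics"],c["R"],c["t"],c["k1"])
    np.save(n+".npy",c,allow_pickle=True)
print(r.read_state())
E
```

```text
pics
top [[403.33313004   0.         280.08443407]
 [  0.         403.33313004 212.2254702 ]
 [  0.           0.           1.        ]] [[-0.01871115 -0.99968727 -0.01659082]
 [-0.99673956  0.01995345 -0.07818001]
 [ 0.0784866   0.01507389 -0.9968012 ]] [-0.06776736  0.56939714  1.23934006] -0.04575947634869356
scene [[386.9083786    0.         283.70836545]
 [  0.         386.9083786  204.68013412]
 [  0.           0.           1.        ]] [[ 0.55545364 -0.83126198  0.02178913]
 [-0.39535982 -0.28705212 -0.87252031]
 [ 0.73154758  0.47603004 -0.48809173]] [-0.36402837  0.31373516  0.58930525] 0.03039723160884341
{'time': 0.1, 'joint_positions': array([ 1.261406  ,  0.33278337, -0.06470074,  1.46085499,  0.02161709,
        1.34985991, -0.08851392]), 'joint_vel': array([-0.00079423, -0.00079401, -0.00131819, -0.00210602,  0.000764  ,
       -0.00130182, -0.00086527]), 'joint_torque': array([ 2.23573625e-03, -6.24547291e+01,  2.51566985e-02, -3.90713954e+01,
       -6.14134711e-02,  3.65851494e-02,  7.49760761e-05]), 'ee_pos': array([ 0.17668332, -0.59912255,  0.19105043]), 'eef_rot': array([ 9.89735644e-01,  1.42909023e-01, -1.20878562e-04, -5.92610477e-04]), 'ft_force': array([-0.37889671, -0.21988528, -0.25227633]), 'torque': array([-0.04363385, -0.01397728, -0.01660408]), 'grip_force': 0.0, 'width': 0.08707369439181421}
```

View pics/top.png

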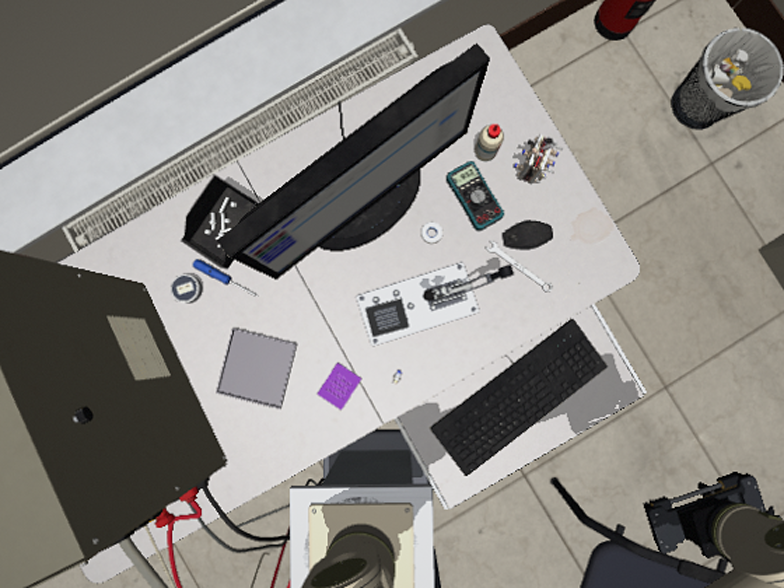

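View pics/scene.png

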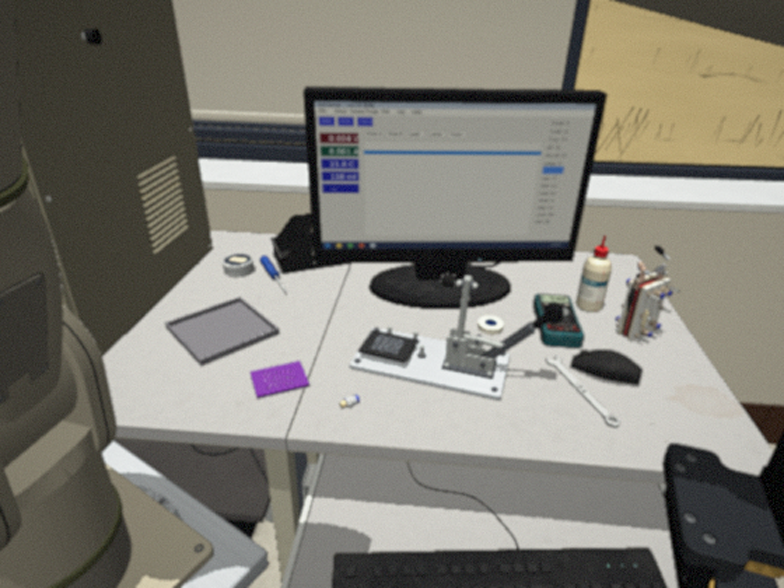

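The top view (800 px scale) shows the jig at about (418,303). The black plate is on its bed at (387,317), and the pins are near (376,300), (397,294) and (410,306). The knob is at (506,271) and the grey tray at (258,368).

Candidates for the plate are the black one at (387,317) on the jig and the purple one at (340,386) on the desk. The grey tray has a similar outline. The black one on the bed fits the description. I'll confirm it in a crop.

```bash
python3 - <<'E'
from h import *
c=np.load("top.npy",allow_pickle=True).item();save(c,"jig_crop.png",(245,175,375,255),6)
s=np.load("scene.npy",allow_pickle=True).item()
for p in [(387,317),(376,300),(397,294),(410,306)]: print(onz(c,np.array(p)/1.4,.033).round(3))
print("knob",onz(c,np.array((506,271))/1.4,.141).round(3))
for p in [(233,328),(296,345),(283,407),(218,391)]: print("tray",onz(c,np.array(p)/1.4,.014).round(3))
for p in [(212,240),(110,345)]: print("cab",onz(s,np.array(p)/1.4,0).round(3))
for p in [(431,232),(397,377),(490,243),(548,288)]: print("by",onz(c,np.array(p)/1.4,.01).round(3))
print("mon",onz(c,np.array((390,165))/1.4,.1).round(3),onz(c,np.array((276,275))/1.4,.1).round(3))
E
```

```text
[ 0.523 -0.067  0.033]
[ 0.561 -0.043  0.033]
[ 0.574 -0.09   0.033]
[ 0.547 -0.118  0.033]
knob [ 0.607 -0.312  0.141]
tray [0.506 0.282 0.014]
tray [0.465 0.139 0.014]
tray [0.328 0.169 0.014]
tray [0.365 0.316 0.014]
cab [0.675 0.567 0.   ]
cab [0.277 0.354 0.   ]
by [ 0.716 -0.17   0.01 ]
by [ 0.39  -0.086  0.01 ]
by [ 0.688 -0.303  0.01 ]
by [ 0.582 -0.43   0.01 ]
mon [ 0.845 -0.081  0.1  ] [0.614 0.164 0.1  ]
```

View pics/jig_crop.png

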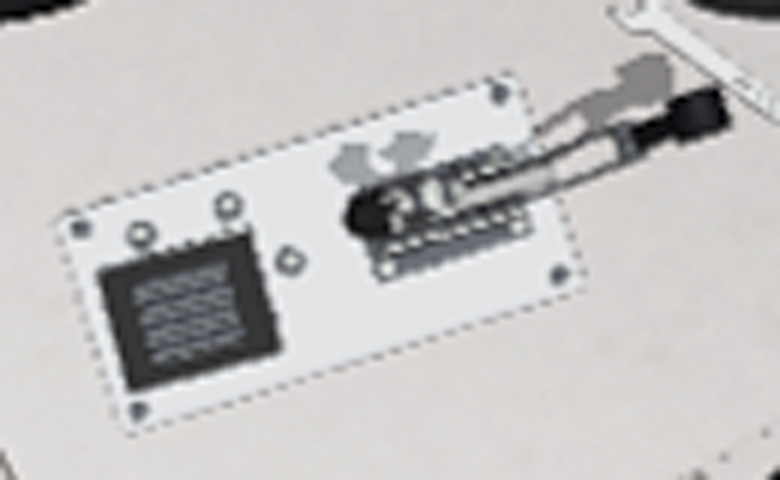

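The crop confirms the black graphite plate, with corners at (98,270), (252,235), (282,350) and (130,390). The pins are at (142,236), (229,206) and (290,260), and the base corners are clear.

```bash
cat >> h.py <<'E'
def fit(L,W):
    L=np.array(L,float);W=np.array(W,float)[:,:2];l=L-L.mean(0);w=W-W.mean(0)
    a=np.arctan2((l[:,0]*w[:,1]-l[:,1]*w[:,0]).sum(),(l*w).sum());R=np.array([[np.cos(a),-np.sin(a)],[np.sin(a),np.cos(a)]])
    t=W.mean(0)-R@L.mean(0);return a,t,R,np.linalg.norm(L@R.T+t-W,axis=1)*1e3
E
python3 - <<'E'
from h import *
c=np.load("top.npy",allow_pickle=True).item()
f=lambda p,z:onz(c,np.array(p)/6.+np.array([245,175])-.4,z)
B=[f(p,.012) for p in [(55,218),(515,70),(583,285),(130,433)]];P=[f(p,.034) for p in [(142,236),(229,206),(290,260)]]
LB=[(.06,.065),(.06,-.19),(-.06,-.19),(-.06,.065)];LP=[(.037,.024),(.037,-.024),(0,-.046)]
print(fit(LB,B));print(fit(LP,P));a,t,R,e=fit(LB+LP,B+P);print(a,t,e)
C=np.array([f(p,.031) for p in [(98,270),(252,235),(282,350),(130,390)]])[:,:2]
print("plate in jig",((C-t)@R)*1e3)
print(fit([(.033,.042),(.033,-.042),(-.033,-.042),(-.033,.042)],C)); 
for p in [(0,0),(0,-.2465),(0,-.152),(0,-.047),(0,-.152+.145*np.sin(1.48-.71))]: print(R@p+t)
T=np.array([onz(c,np.array(p)/1.4,.014) for p in [(233,328),(296,345),(283,407),(218,391)]]);print("tray",T.mean(0))
print("tool yaw: y axis -73.6 now; turn by",np.degrees(a)+73.6)
E
```

```text
(np.float64(0.2949364493491779), array([ 0.53614655, -0.07523361]), array([[ 0.95682062, -0.29067904],
       [ 0.29067904,  0.95682062]]), array([0.17784763, 0.89656806, 2.74054805, 3.09612034]))
(np.float64(0.30401170840643854), array([ 0.53455306, -0.07544989]), array([[ 0.95414326, -0.29935035],
       [ 0.29935035,  0.95414326]]), array([0.83075928, 0.19483721, 1.00967391]))
0.29687769408062414 [ 0.53541977 -0.0752606 ] [0.72475267 0.4736318  2.76792358 3.36290989 1.55313942 0.75261286
 0.96530334]
plate in jig [[ 26.06755797  50.76672527]
 [ 18.50848918 -30.52877766]
 [-42.74145648 -26.70582962]
 [-37.97760344  54.09432011]]
(np.float64(0.22812509026436892), array([ 0.52329618, -0.06651814]), array([[ 0.97409212, -0.22615159],
       [ 0.22615159,  0.97409212]]), array([1.04602678, 3.03540532, 2.33667152, 2.26264077]))
[ 0.53541977 -0.0752606 ]
[ 0.60752987 -0.31097735]
[ 0.57988523 -0.22061129]
[ 0.54916896 -0.12020457]
[ 0.55035677 -0.12408733]
tray [0.41608394 0.22629948 0.014     ]
tool yaw: y axis -73.6 now; turn by 90.60983890239574
```

Emit:
drive_tool(
  series=[
    [[2.5,4.5,1.5],9],
    [[2.5,4.5,1.5],9],
    [[2.5,4.5,1.5],9],
    [[2.5,4.5,1],9],
    [[2.5,4.5,1],9],
    [[2.5,4.5,1],9],
    [[2.5,4.5,0],9],
    [[2.5,4.5,0],9],
    [[2.5,4.5,0],9],
    [[2.5,4.5,0],9.6],
  ],
  hand=0,
  newtons=5,
)

```text
time: 1.35
ee_pos: [0.4272, -0.1479, 0.2667]
eef_rot: [0.593, 0.806, -0.0, 0.0]
ft_force: [0.5, -0.7, 0.1]
width: 0.0872
grip_force: 0.0
```

Emit:
drive_tool(
  series=[
    [[2.5,2,-1],0],
    [[2.5,2,-1],0],
    [[2.5,2,-1],0],
    [[2.1,2.2,-1],0],
    [[0,0,-1],0],
    [[0,0,-1],0],
    [[0,0,0],0],
    [[0,0,0],0],
    [[0,0,0],0],
    [[0,0,0],0],
  ],
)

```text
time: 2.6
ee_pos: [0.5229, -0.0676, 0.2071]
eef_rot: [0.595, 0.804, 0.0, 0.0]
ft_force: [-0.8, 0.3, 0.3]
width: 0.0871
grip_force: 0.0
```

```bash
python3 - <<'E'
from h import *
c=wrist();save(c,"w1.png",s=1.4);np.save("w1.npy",c,allow_pickle=True)
for n,p in [("pin1",(.0,.0)),]:pass
a=.2969;R=np.array([[np.cos(a),-np.sin(a)],[np.sin(a),np.cos(a)]]);t=np.array([.5354,-.0753])
for q,z in [((.037,.024),.034),((.037,-.024),.034),((0,-.046),.034)]: print(proj(c,np.r_[R@q+t,z])*1.4)
E
```

```text
[454.40873875 244.18805276]
[452.20257724 303.85626535]
[405.55583434 329.78010079]
```

View pics/w1.png

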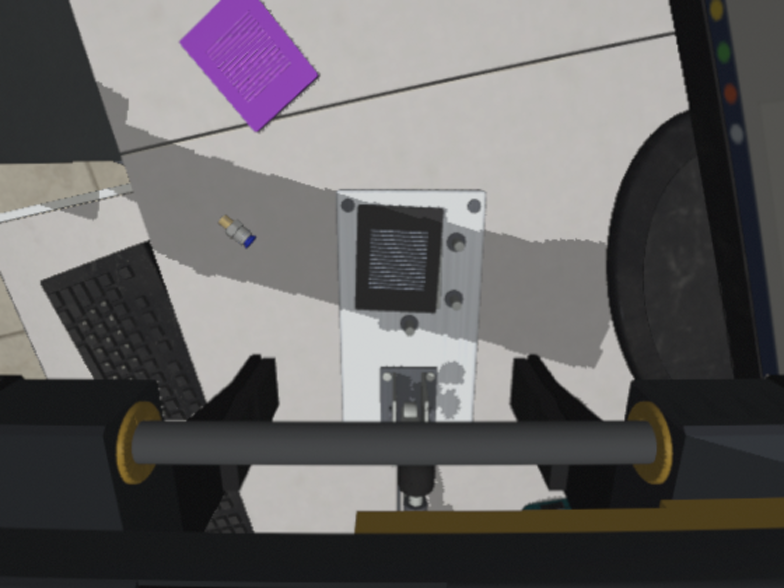

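The wrist view shows the black plate at (399,258), with pin tops at about (456,241), (454,298) and (409,323) and the base edges clear. The fitting is at (237,231) and the purple decoy at (250,60). I'll measure the plate by contour and the pins at z 34 mm.

```bash
python3 - <<'E'
from h import *
c=np.load("w1.npy",allow_pickle=True).item()
save(c,"w1c.png",(230,125,360,245),6)
g=cv2.cvtColor(c["color"],cv2.COLOR_RGB2GRAY)
m=(g<60).astype(np.uint8);m[:, :245]=0;m[:,330:]=0;m[:130]=0;m[240:]=0
m=cv2.morphologyEx(m,cv2.MORPH_OPEN,np.ones((3,3)))
n,l,st,ce=cv2.connectedComponentsWithStats(m)
for i in range(1,n):print(st[i],ce[i])
i=1+np.argmax(st[1:,4]);cn=max(cv2.findContours(cv2.morphologyEx((l==i).astype(np.uint8),cv2.MORPH_CLOSE,np.ones((15,15))),0,1)[0],key=cv2.contourArea)
rc=cv2.minAreaRect(cn);bx=cv2.boxPoints(rc);print(rc,bx)
W=np.array([onz(c,p,.031)[:2] for p in bx]);print(W,W.mean(0),np.linalg.norm(np.diff(W,axis=0),axis=1))
for p in [(456,240),(454,297),(409,322)]: print(onz(c,np.array(p)/1.4,.034))
E
```

```text
[ 254  146   62   77 2629] [283.70977558 183.75580068]
((283.81048583984375, 184.29052734375), (59.37582778930664, 74.20730590820312), 2.862405300140381) [[252.30673 219.86534]
 [256.01248 145.75063]
 [315.31424 148.71571]
 [311.6085  222.83043]]
[[ 0.50334173 -0.11468507]
 [ 0.48489561 -0.03418742]
 [ 0.54588012 -0.01876378]
 [ 0.56836282 -0.09846746]] [ 0.52562007 -0.06652593] [0.08258408 0.06290469 0.08281394]
[ 0.56386603 -0.03810286  0.034     ]
[ 0.57730509 -0.08161822  0.034     ]
[ 0.54950954 -0.11210197  0.034     ]
```

View pics/w1c.png

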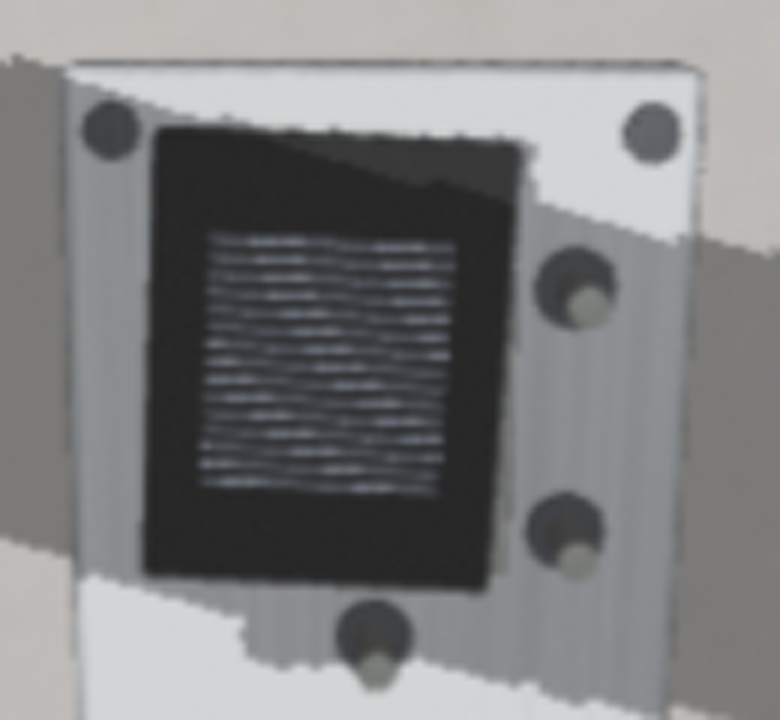

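In this crop the pin tops are the light discs at (588,306), (577,561) and (375,670). The plate corners are (155,127), (522,145), (487,590) and (145,573).

```bash
python3 - <<'E'
from h import *
c=np.load("w1.npy",allow_pickle=True).item()
f=lambda p,z:onz(c,np.array(p)/6.+np.array([230,125])-.4,z)
P=[f(p,.034) for p in [(588,306),(577,561),(375,670)]];LP=[(.037,.024),(.037,-.024),(0,-.046)]
a,t,R,e=fit(LP,P);print("jig",a,t,e)
C=[f(p,.031) for p in [(522,145),(487,590),(145,573),(155,127)]]
b,u,_,e2=fit([(.033,.042),(.033,-.042),(-.033,-.042),(-.033,.042)],C);print("plate",b,u,e2,"in jig",(u-t)@R,b-a)
print("axes x",R[:,0],"y",R[:,1])
s=r.read_state();print(s["ee_pos"],"to plate",(u-s["ee_pos"][:2])*100)
E
```

```text
jig 0.28875033198962735 [ 0.53871826 -0.07525211] [0.09523113 0.14443603 0.09145152]
plate 0.24865795608917665 [ 0.52599943 -0.06653218] [0.83955161 0.86813578 1.09696988 0.77147747] in jig [-0.00970923  0.01198067] -0.0400923759004507
axes x [0.95860047 0.28475452] y [-0.28475452  0.95860047]
[ 0.52289912 -0.06758318  0.20702725] to plate [0.31003162 0.10509927]
```

Emit:
drive_tool(
  series=[
    [[0.51,-0.57,0],-0.2],
    [[0,0,-3],0],
    [[0,0,-3],0],
    [[0,0,-3],0],
    [[0,0,-3],0],
    [[0,0,-2.5],0],
    [[0,0,-1.5],0],
    [[0,0,-1.1],0],
    [[0,0,-1],0],
    [[0,0,0],0],
  ],
)

```text
time: 3.9
ee_pos: [0.5278, -0.0732, 0.0255]
eef_rot: [0.596, 0.803, -0.0, -0.0]
ft_force: [-0.7, 0.3, 0.5]
width: 0.0869
grip_force: 0.0
```

Emit:
drive_tool(
  series=[
    [[0,0,0],0],
    [[0,0,0],0],
    [[0,0,0],0],
    [[0,0,0],0],
    [[0,0,0],0],
    [[0,0,0],0],
    [[0,0,0],0],
    [[0,0,0],0],
    [[0,0,0],0],
    [[0,0,0],0],
  ],
  hand=1,
  newtons=8,
)

```text
time: 5.15
ee_pos: [0.5279, -0.0732, 0.0258]
eef_rot: [0.596, 0.803, 0.0, 0.0]
ft_force: [0.9, -0.1, -0.2]
width: 0.0014
grip_force: 0.0
```

```bash
python3 - <<'E'
from h import *
a=vision.camera("scene");b=wrist();save(a,"s2.png",(170,190,420,320),3)
a=dict(color=np.vstack([cv2.resize(a["color"][190:320,200:400],(600,390)),cv2.resize(b["color"],(600,450))[150:360]]));save(a,"m2.png")
print(r.read_state()["width"],r.read_state()["torque"])
E
```

```text
0.0005086350775839811 [ 0.00520927 -0.07779914 -0.01915656]
```

View pics/m2.png

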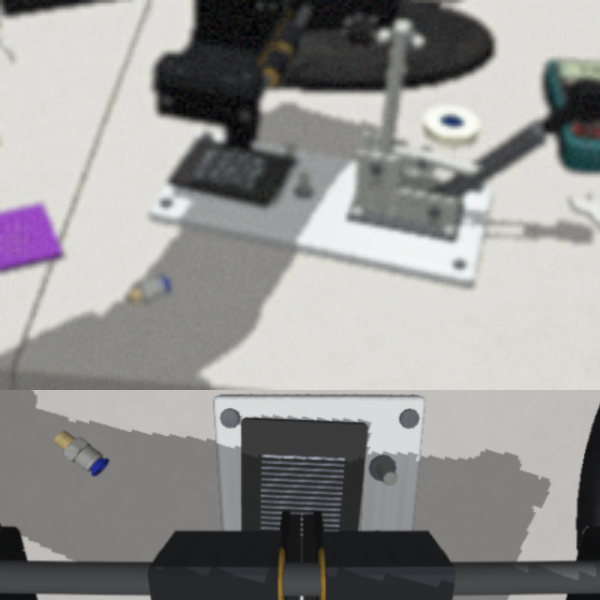

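The fingers closed above the plate, and the tips appear about 30 mm too high. I'll check this against the projected TCP.

```bash
python3 - <<'E'
from h import *
s=r.read_state();p=s["ee_pos"];print(r.finger_overhang,p)
c=vision.camera("scene");t=vision.camera("top")
for dz in(-.008,0,.03,.06): 
  q=p+[0,0,dz];print(dz,(proj(c,q)-[200,190])*3,proj(t,q))
save(t,"t2.png",(245,175,375,255),6)
E
```

```text
0.008 [ 0.52791802 -0.07323983  0.02575891]
-0.008 [239.25585614 181.77987081] [278.57499731 225.12116238]
0 [239.4245995  173.61921395] [278.52270923 225.00202295]
0.03 [240.06977727 142.4054853 ] [278.32056073 224.54142212]
0.06 [240.73528176 110.18826372] [278.10828705 224.05774831]
```

```bash
python3 - <<'E'
from h import *
c=vision.camera("wrist");M=np.array(c["mount"]);W=np.linalg.inv(M);c["R"]=W[:3,:3];c["t"]=W[:3,3];print(M.round(3))
for z in(.008,0,-.011,-.03,-.06):print(z,proj(c,[0,0,z]))
a=vision.camera("scene")
im=np.hstack([cv2.resize(c["color"][200:330,210:350],(420,390),interpolation=2),cv2.resize(a["color"][205:270,240:310],(420,390),interpolation=2)]).astype(float)
im=(255*(im/255)**.45).astype(np.uint8)
save(dict(color=im[:,:800]),"m3.png")
E
```

```text
[[-0.    -0.956 -0.294  0.08 ]
 [ 1.     0.    -0.001  0.   ]
 [ 0.001 -0.294  0.956 -0.193]
 [ 0.     0.     0.     1.   ]]
0.008 [280.99600804 242.57607498]
0 [280.98010702 247.46884904]
-0.011 [280.95624194 254.81288811]
-0.03 [280.90847128 269.51598958]
-0.06 [280.80984262 299.88333484]
```

View pics/m3.png

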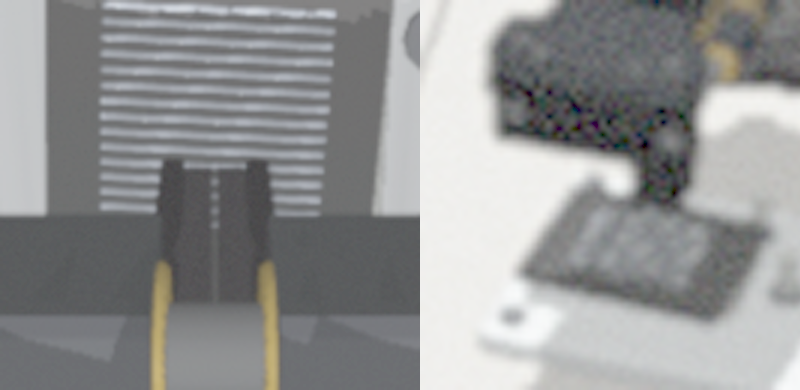

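```bash
python3 - <<'E'
from h import *
c=wrist();a,t=.2888,np.array([.53872,-.07525]);R=np.array([[np.cos(a),-np.sin(a)],[np.sin(a),np.cos(a)]])
print(c["intrinsics"][0][0])
for dz in(0,-.015,-.03,-.045):print(dz,"pin (seen 364,222)",proj(c,np.r_[R@[.037,.024]+t,.034+dz]))
s=r.read_state();M=np.array(c["mount"]);W=np.linalg.inv(M);c["R"]=W[:3,:3];c["t"]=W[:3,3]
for x in(.0095,-.0095):
  for z in(.008,-.01,-.03):print(x,z,proj(c,[x,.0,z]))
for z in(.008,-.01,-.02,-.03):print("open (seen 196,255)",z,proj(c,[.0095,-.0435,z]),proj(c,[-.0095,-.0435,z]))
print(s["joint_positions"])
E
```

```text
344.1553666332805
0 pin (seen 364,222) [363.72511539 222.27785337]
-0.015 pin (seen 364,222) [358.09490829 214.54646243]
-0.03 pin (seen 364,222) [353.18246951 207.80537947]
-0.045 pin (seen 364,222) [348.85927644 201.87647439]
0.0095 0.008 [280.99142758 228.24947444]
0.0095 -0.01 [280.95296901 238.6983571 ]
0.0095 -0.03 [280.90147924 252.69132463]
-0.0095 0.008 [281.00048815 256.52700228]
-0.0095 -0.01 [280.96393105 269.08481675]
-0.0095 -0.03 [280.91528178 285.7990067 ]
open (seen 196,255) 0.008 [210.73501169 228.2237769 ] [212.56563343 256.4594522 ]
open (seen 196,255) -0.01 [204.54433298 238.64897203] [206.71952534 268.98381979]
open (seen 196,255) -0.02 [200.61624314 245.26869069] [203.02614775 276.90250543]
open (seen 196,255) -0.03 [196.26864682 252.59970292] [198.95297195 285.64110401]
[ 0.61296835  0.36665443 -0.65036155  1.85738617  0.26036696  1.0031523
  0.14702511]
```

The wrist and scene images agree that the tips sit about 28–30 mm above the reported TCP, not 8 mm ahead of it. The pin reprojection is exact, so the pose and camera are right and only the tip offset is wrong. I'll work with a tip height of ee z + 0.029, open, and go lower.

Emit:
drive_tool(
  series=[
    [[0,0,0],0],
    [[0,0,0],0],
    [[0,0,0],0],
    [[0,0,0],0],
    [[0,0,0],0],
    [[0,0,-1],0],
    [[0,0,-1],0],
    [[0,0,-0.8],0],
    [[0,0,-0.6],0],
    [[0,0,0],0],
  ],
  hand=0,
)

```text
time: 6.75
ee_pos: [0.5276, -0.0731, -0.0087]
eef_rot: [0.596, 0.803, -0.0, -0.0]
ft_force: [-1.0, 0.9, 0.2]
width: 0.0856
grip_force: 0.0
```

Emit:
drive_tool(
  series=[
    [[0,0,0],0],
    [[0,0,0],0],
    [[0,0,0],0],
    [[0,0,0],0],
    [[0,0,0],0],
    [[0,0,0],0],
    [[0,0,0],0],
    [[0,0,0],0],
    [[0,0,0],0],
    [[0,0,0],0],
  ],
  hand=1,
)

```text
time: 8.0
ee_pos: [0.5297, -0.0728, -0.0077]
eef_rot: [0.596, 0.803, 0.001, 0.001]
ft_force: [5.9, 0.7, -3.6]
width: 0.0656
grip_force: 8.0
```

Emit:
drive_tool(
  series=[
    [[0,0,0],0],
    [[0.1,0.03,0],0],
    [[0.1,0.03,0],0],
    [[0.1,0.03,0],0],
    [[0.1,0.03,0],0],
    [[0,0,0],0],
    [[0,0,0],0],
    [[0,0,0],0],
    [[0,0,0],0],
    [[0,0,0],0],
  ],
)

```text
time: 9.25
ee_pos: [0.5302, -0.0728, -0.0082]
eef_rot: [0.596, 0.803, -0.002, -0.001]
ft_force: [-6.8, -2.1, 9.6]
width: 0.0661
grip_force: 8.0
```

```bash
python3 - <<'E'
from h import *
s=r.read_state();print({k:np.round(s[k],3) for k in("ee_pos","ft_force","torque","width","grip_force")})
a=vision.camera("scene");c=wrist();np.save("w4.npy",c,allow_pickle=True)
im=np.hstack([cv2.resize(c["color"][130:290,200:360],(400,400),interpolation=2),cv2.resize(a["color"][205:285,240:320],(400,400),interpolation=2)]).astype(float)
save(dict(color=(255*(im/255)**.45).astype(np.uint8)),"m4.png")
E
```

```text
{'ee_pos': array([ 0.53 , -0.073, -0.008]), 'ft_force': array([-6.75 , -2.126,  9.637]), 'torque': array([-0.442,  1.718,  0.025]), 'width': np.float64(0.066), 'grip_force': np.float64(7.969)}
```

View pics/m4.png

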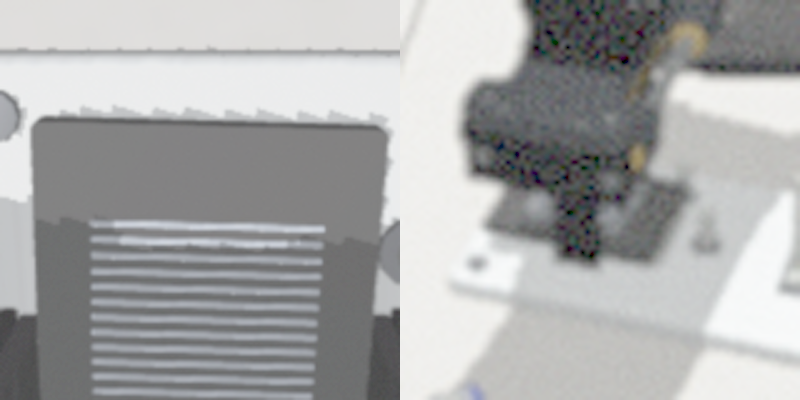

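```bash
python3 - <<'E'
from h import *
a,t=.2888,np.array([.53872,-.07525]);R=np.array([[np.cos(a),-np.sin(a)],[np.sin(a),np.cos(a)]])
s=r.read_state();c=np.load("scene.npy",allow_pickle=True).item()
tj=(s["ee_pos"][:2]-t)@R;print("tcp in jig",tj)
for off in(-.033,-.040,-.048):
  for z in(.012,.016,.02,.024):print(off,z,proj(c,np.r_[R@(tj+[off,0])+t,z]),"seen 276,257")
w=np.load("w4.npy",allow_pickle=True).item()
# plate far edge corners in crop (32,122),(387,130)
for p in[(32,122),(387,130)]:
  for z in(.031,.035):
    X=onz(w,np.array(p)/2.5+[200,130]-.3,z);print(z,(X[:2]-t)@R)
E
```

```text
tcp in jig [-0.00739801  0.00473391]
-0.033 0.012 [275.85224196 259.92385376] seen 276,257
-0.033 0.016 [275.87276882 258.55160626] seen 276,257
-0.033 0.02 [275.89337699 257.17356331] seen 276,257
-0.033 0.024 [275.914067   255.78968495] seen 276,257
-0.04 0.012 [274.91368321 261.66696635] seen 276,257
-0.04 0.016 [274.93234849 260.28940958] seen 276,257
-0.04 0.02 [274.95108688 258.90600072] seen 276,257
-0.04 0.024 [274.96989885 257.51669918] seen 276,257
-0.048 0.012 [273.82590678 263.6872898 ] seen 276,257
-0.048 0.016 [273.84238436 262.30363264] seen 276,257
-0.048 0.02 [273.85892527 260.91405764] seen 276,257
-0.048 0.024 [273.87552993 259.51852352] seen 276,257
0.031 [-0.03850038  0.05442347]
0.035 [-0.03767605  0.055205  ]
0.031 [0.02598999 0.05327752]
0.035 [0.02513701 0.05408885]
```

The +x fingertip reached below the bed top, z 24, and fouled the bed's edge at jig x 25. I'll open, raise 5 mm so the tips sit between the bed top and the plate top, and regrip.

Emit:
drive_tool(
  series=[
    [[0,0,0],0],
    [[0,0,0],0],
    [[0,0,0],0],
    [[0,0,0.5],0],
    [[0,0,0],0],
    [[0,0,0],0],
    [[0,0,0],0],
    [[0,0,0],0],
    [[0,0,0],0],
    [[0,0,0],0],
  ],
  hand=0.1,
)

```text
time: 10.6
ee_pos: [0.5319, -0.072, -0.0032]
eef_rot: [0.596, 0.803, 0.0, 0.0]
ft_force: [-0.1, -0.3, -0.5]
width: 0.0784
grip_force: 0.0
```

Emit:
drive_tool(
  series=[
    [[0,0,0],0],
    [[0,0,0],0],
    [[0,0,0],0],
    [[0,0,0],0],
    [[0,0,0],0],
    [[0,0,0],0],
    [[0,0,0],0],
    [[0,0,0],0],
    [[0,0,0],0],
    [[0,0,0],0],
  ],
  hand=1,
)

```text
time: 11.85
ee_pos: [0.532, -0.072, -0.0032]
eef_rot: [0.596, 0.803, 0.0, 0.0]
ft_force: [-0.1, 0.6, 0.7]
width: 0.0656
grip_force: 8.0
```

Emit:
drive_tool(
  series=[
    [[0.086,-0.092,0],0],
    [[0.086,-0.092,0],0],
    [[0.086,-0.092,0],0],
    [[0.086,-0.092,0],0],
    [[0.086,-0.092,0],0],
    [[0.086,-0.092,0],0],
    [[0.086,-0.092,0],0],
    [[0.086,-0.092,0],0],
    [[0,0,0],0],
    [[0,0,0],0],
  ],
)

```text
time: 13.1
ee_pos: [0.5389, -0.0795, -0.0032]
eef_rot: [0.596, 0.803, 0.0, 0.0]
ft_force: [0.2, -0.7, -0.3]
width: 0.0659
grip_force: 8.0
```

Emit:
drive_tool(
  series=[
    [[0.02,-0.066,0],0],
    [[0.02,-0.066,0],0],
    [[0.02,-0.066,0],0],
    [[0.02,-0.066,0],0],
    [[0.02,-0.066,0],0],
    [[0.02,-0.066,0],0],
    [[0,0,0],0],
    [[0,0,0],0],
    [[0,0,0],0],
    [[0,0,0],0],
  ],
)

```text
time: 14.35
ee_pos: [0.5399, -0.083, -0.0033]
eef_rot: [0.596, 0.803, 0.0, -0.0]
ft_force: [-2.0, 3.6, 1.6]
width: 0.0657
grip_force: 8.0
```

Emit:
drive_tool(
  series=[
    [[0.04,0.012,0],0],
    [[0.04,0.012,0],0],
    [[0.04,0.012,0],0],
    [[0.04,0.012,0],0],
    [[0,0,0],0],
    [[0,0,0],0],
    [[0,0,0],0],
    [[0,0,0],0],
    [[0,0,0],0],
    [[0,0,0],0],
  ],
)

```text
time: 15.6
ee_pos: [0.54, -0.0831, -0.0034]
eef_rot: [0.596, 0.803, -0.001, -0.001]
ft_force: [-8.6, 2.8, 7.2]
width: 0.0661
grip_force: 8.0
```

Emit:
drive_tool(
  series=[
    [[0,0,0],0],
    [[0,0,0],0],
    [[0,0,0],0],
    [[0,0,0],0],
    [[0,0,2],0],
    [[0,0,4],0],
    [[0,0,5],0],
    [[0,0,5],0],
    [[0,0,5],0],
    [[0,0,0],0],
  ],
  hand=0,
)

```text
time: 16.85
ee_pos: [0.5439, -0.0825, 0.2123]
eef_rot: [0.596, 0.803, 0.002, 0.004]
ft_force: [0.3, 0.3, -0.5]
width: 0.087
grip_force: 0.0
```

```bash
python3 - <<'E'
from h import *
c=wrist();np.save("w5.npy",c,allow_pickle=True)
a,t=.2888,np.array([.53872,-.07525]);R=np.array([[np.cos(a),-np.sin(a)],[np.sin(a),np.cos(a)]])
for q in [(.037,.024),(.037,-.024),(0,-.046)]: print(proj(c,np.r_[R@q+t,.034]))
im=c["color"];save(c,"w5.png",(225,110,355,230),5)
E
```

```text
[311.98517101 155.19555443]
[310.63122066 198.54379051]
[277.34739377 217.26999496]
```

View pics/w5.png

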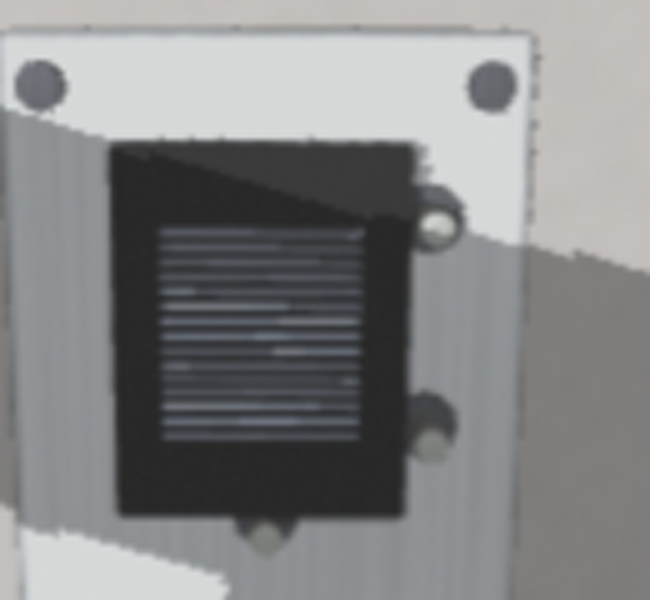

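The plate looks square. Its corners in the crop are (110,142), (416,142), (404,517) and (118,517), and it almost touches the pins at (437,226), (431,446) and (266,538).

```bash
python3 - <<'E'
from h import *
c=np.load("w5.npy",allow_pickle=True).item()
f=lambda p,z:onz(c,np.array(p)/5.+np.array([225,110])-.4,z)
P=[f(p,.034) for p in [(437,226),(431,446),(266,538)]]
a,t,R,e=fit([(.037,.024),(.037,-.024),(0,-.046)],P);print("jig",a,t,e)
C=[f(p,.031) for p in [(416,142),(404,517),(118,517),(110,142)]]
print(((np.array(C)[:,:2]-t)@R*1e3).round(1))
b,u,_,e2=fit([(.033,.042),(.033,-.042),(-.033,-.042),(-.033,.042)],C);print(e2,"in jig",(u-t)@R,b-a)
k=lambda y:R@[0,y]+t
for th in np.linspace(0,1.52,9): y=-.152+.145*np.sin(th-.71);z=.031+.145*np.cos(th-.71);print(round(th,2),k(y).round(4),round(z,4))
print((k(-.2465)-r.read_state()["ee_pos"][:2])*100)
E
```

```text
jig 0.29362052400173755 [ 0.53889045 -0.07524935] [0.29551963 0.43211647 0.18285709]
[[ 32.3  41.7]
 [ 31.5 -41.9]
 [-33.5 -41.8]
 [-32.9  41.7]]
[0.28061799 0.72354158 0.40531992 0.64726573] in jig [-6.52008856e-04 -4.00974498e-05] -0.005345641506526999
0.0 [ 0.6102 -0.3112] 0.141
0.19 [ 0.6037 -0.2897] 0.1568
0.38 [ 0.5965 -0.2657] 0.1682
0.57 [ 0.5887 -0.2401] 0.1746
0.76 [ 0.5808 -0.2138] 0.1758
0.95 [ 0.5729 -0.1878] 0.1718
1.14 [ 0.5654 -0.1629] 0.1628
1.33 [ 0.5585 -0.1401] 0.149
1.52 [ 0.5525 -0.1202] 0.131
[  6.76181059 -22.85509817]
```

Emit:
drive_tool(
  series=[
    [[1.33,-4.57,0],0],
    [[1.33,-4.57,0],0],
    [[1.33,-4.57,0],0],
    [[1.33,-4.57,0],0],
    [[1.33,-4.57,0],0],
    [[0,0,-3],0],
    [[0,0,-3],0],
    [[0,0,-3],0],
    [[0,0,-2.8],0],
    [[0,0,0],0],
  ],
  hand=0.3,
  newtons=15,
)

```text
time: 18.15
ee_pos: [0.606, -0.3104, 0.0857]
eef_rot: [0.596, 0.803, -0.0, -0.003]
ft_force: [0.6, 0.6, -0.1]
width: 0.0611
grip_force: 0.0
```

Emit:
drive_tool(
  series=[
    [[0,0,0],0],
    [[0,0,0],0],
    [[0,0,0],0],
    [[0,0,0],0],
    [[0,0,0],0],
    [[0,0,0],0],
    [[0,0,0],0],
    [[0,0,0],0],
    [[0,0,0],0],
    [[0,0,0],0],
  ],
  hand=1,
)

```text
time: 19.4
ee_pos: [0.6097, -0.3106, 0.0894]
eef_rot: [0.596, 0.803, 0.001, 0.001]
ft_force: [5.6, 0.7, -0.9]
width: 0.0219
grip_force: 15.0
```

Emit:
drive_tool(
  series=[
    [[0.0,1.05,0.84],0],
    [[-0.34,1.1,0.74],0],
    [[-0.35,1.18,0.62],0],
    [[-0.37,1.22,0.52],0],
    [[-0.38,1.27,0.38],0],
    [[-0.4,1.29,0.26],0],
    [[-0.39,1.31,0.12],0],
    [[-0.4,1.32,0.0],0],
    [[-0.39,1.3,-0.13],0],
    [[-0.4,1.3,-0.27],0],
  ],
)

```text
time: 20.65
ee_pos: [0.5728, -0.1878, 0.1201]
eef_rot: [0.596, 0.803, -0.001, -0.0]
ft_force: [-3.1, -3.0, -2.2]
width: 0.0217
grip_force: 15.0
```

Emit:
drive_tool(
  series=[
    [[-0.37,1.26,-0.4],0],
    [[-0.38,1.23,-0.5],0],
    [[-0.35,1.17,-0.64],0],
    [[-0.34,1.11,-0.74],0],
    [[-0.31,1.03,-0.86],0],
    [[-0.29,0.96,-0.94],0],
    [[-0.05,0.17,-0.18],0],
    [[-0.05,0.17,-0.18],0],
    [[0,0,0],0],
    [[0,0,0],0],
  ],
)

```text
time: 21.9
ee_pos: [0.5527, -0.1199, 0.0776]
eef_rot: [0.597, 0.802, -0.001, 0.002]
ft_force: [-9.4, -9.7, 19.7]
width: 0.0217
grip_force: 15.0
```

```bash
python3 - <<'E'
from h import *
s=r.read_state();p=s["ee_pos"];t=np.array([.5389,-.07525]);a=.2936;R=np.array([[np.cos(a),-np.sin(a)],[np.sin(a),np.cos(a)]])
q=(p[:2]-t)@R;print(q,p,np.arctan2(q[1]+.152,p[2]+.0517-.031)+.71,np.hypot(q[1]+.152,p[2]+.0517-.031),s["ft_force"])
E
```

```text
[ 0.00026504 -0.04675051] [ 0.5526833  -0.11992328  0.0775791 ] 1.529632508069767 0.14400081569527584 [-9.42259594 -9.72652554 19.73573427]
```

The handle is at its stop, at an angle of about 1.52–1.53. I'll hold briefly, then swing back.

Emit:
drive_tool(
  series=[
    [[0.05,-0.17,0.18],0],
    [[0,0,0],0],
    [[0,0,0],0],
    [[0.05,-0.17,0.18],0],
    [[0.29,-0.96,0.94],0],
    [[0.31,-1.03,0.86],0],
    [[0.34,-1.11,0.74],0],
    [[0.35,-1.17,0.64],0],
    [[0.38,-1.23,0.5],0],
    [[0.37,-1.26,0.4],0],
  ],
)

```text
time: 23.15
ee_pos: [0.5728, -0.1878, 0.1201]
eef_rot: [0.596, 0.803, -0.0, -0.001]
ft_force: [-6.6, -0.1, -3.9]
width: 0.0216
grip_force: 15.0
```

Emit:
drive_tool(
  series=[
    [[0.4,-1.3,0.27],0],
    [[0.39,-1.3,0.13],0],
    [[0.4,-1.32,0.0],0],
    [[0.39,-1.31,-0.12],0],
    [[0.4,-1.29,-0.26],0],
    [[0.38,-1.27,-0.38],0],
    [[0.37,-1.22,-0.52],0],
    [[0.35,-1.18,-0.62],0],
    [[0.34,-1.1,-0.74],0],
    [[0.32,-1.07,-0.84],0],
  ],
)

```text
time: 24.4
ee_pos: [0.61, -0.3111, 0.0888]
eef_rot: [0.596, 0.803, -0.0, -0.002]
ft_force: [-16.8, 10.4, 17.9]
width: 0.0215
grip_force: 15.0
```

Emit:
drive_tool(
  series=[
    [[0.06,-0.2,-0.16],0],
    [[0,0,0],0],
    [[0,0,0],0],
    [[0,0,0],0],
    [[0,0,0],0],
    [[0,0,0],0],
    [[0,0,0],0],
    [[0,0,0],0],
    [[0,0,0],0],
    [[0,0,0],0],
  ],
)

```text
time: 25.65
ee_pos: [0.6103, -0.312, 0.0881]
eef_rot: [0.596, 0.803, -0.0, -0.002]
ft_force: [-13.9, 6.9, 7.1]
width: 0.0222
grip_force: 15.0
```

Emit:
drive_tool(
  series=[
    [[0,0,0],0],
    [[0,0,0],0],
    [[0,0,0],0],
    [[0,0,0],0],
    [[0,0,3],0],
    [[0,0,3],0],
    [[0,0,3],0],
    [[0,0,3.4],0],
    [[0,0,0],0],
    [[0,0,0],0],
  ],
  hand=0.3,
)

```text
time: 26.9
ee_pos: [0.6118, -0.3134, 0.2105]
eef_rot: [0.596, 0.803, -0.0, -0.0]
ft_force: [0.1, 0.2, 0.8]
width: 0.0611
grip_force: 0.0
```

Emit:
drive_tool(
  series=[
    [[-1.43,4.73,0],0],
    [[-1.43,4.73,0],0],
    [[-1.43,4.73,0],0],
    [[-1.43,4.73,0],0],
    [[-1.43,4.73,0],0],
    [[0,0,0],0],
    [[0,0,0],0],
    [[0,0,0],0],
    [[0,0,0],0],
    [[0,0,0],0],
  ],
  hand=0,
)

```text
time: 28.15
ee_pos: [0.5404, -0.0775, 0.211]
eef_rot: [0.596, 0.803, 0.0, -0.0]
ft_force: [-0.5, 0.8, 0.1]
width: 0.0864
grip_force: 0.0
```

```bash
python3 - <<'E'
from h import *
c=wrist();a,t=.2936,np.array([.5389,-.07525]);R=np.array([[np.cos(a),-np.sin(a)],[np.sin(a),np.cos(a)]])
g=cv2.cvtColor(c["color"],cv2.COLOR_RGB2GRAY);Q=np.array([proj(c,np.r_[R@q+t,.031]) for q in[(.033,.042),(.033,-.042),(-.033,-.042),(-.033,.042)]])
im=c["color"].copy();cv2.polylines(im,[Q.round().astype(int)],True,(255,0,0));T=vision.camera("top");S=vision.camera("scene")
im=cv2.resize(im[100:260,200:360],(400,400),interpolation=2)
save(dict(color=np.hstack([im,cv2.resize(S["color"][190:290,240:400],(400,400),interpolation=2)])),"w6.png");print(r.read_state()["ee_pos"])
E
```

```text
[ 0.54043421 -0.07712629  0.21113452]
```

View pics/w6.png

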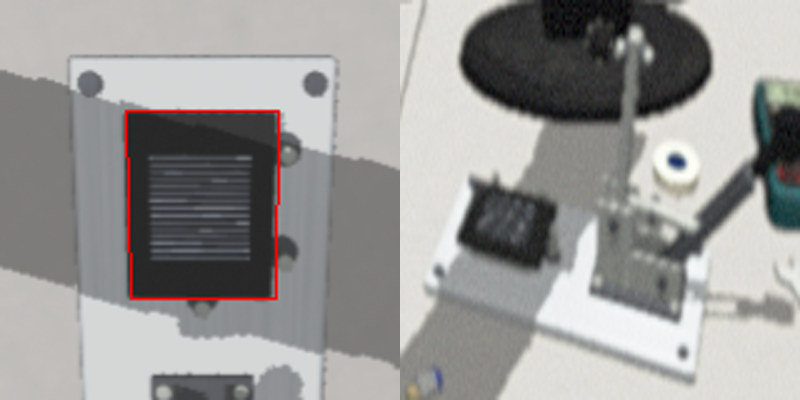

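The plate is still on the home outline, the handle is back and the arm is upright. Next I'll descend and grip.

Emit:
drive_tool(
  series=[
    [[-0.15,0.2,-3],0],
    [[0,0,-4],0],
    [[0,0,-4],0],
    [[0,0,-4],0],
    [[0,0,-2.5],0],
    [[0,0,-2],0],
    [[0,0,-1.2],0],
    [[0,0,-1.1],0],
    [[0,0,0],0],
    [[0,0,0],0],
  ],
  hand=0,
  newtons=15,
)

```text
time: 29.55
ee_pos: [0.5394, -0.0751, -0.0062]
eef_rot: [0.596, 0.803, 0.0, 0.0]
ft_force: [0.0, 0.2, -0.2]
width: 0.0873
grip_force: 0.0
```

Emit:
drive_tool(
  series=[
    [[0,0,0],0],
    [[0,0,0],0],
    [[0,0,0],0],
    [[0,0,0],0],
    [[0,0,0],0],
    [[0,0,0],0],
    [[0,0,0],0],
    [[0,0,0],0],
    [[0,0,0],0],
    [[0,0,0],0],
  ],
  hand=1,
)

```text
time: 30.8
ee_pos: [0.5389, -0.0751, -0.0067]
eef_rot: [0.596, 0.803, -0.0, 0.0]
ft_force: [-1.0, -0.3, 5.2]
width: 0.0655
grip_force: 15.0
```

Emit:
drive_tool(
  series=[
    [[0,0,0.5],0],
    [[0,0,1],0],
    [[0,0,1.5],0],
    [[0,0,2],0],
    [[0,0,2],0],
    [[0,0,1],0],
    [[0,0,0],0],
    [[0,0,0],0],
    [[0,0,0],0],
    [[0,0,0],0],
  ],
)

```text
time: 32.05
ee_pos: [0.5386, -0.0749, 0.0727]
eef_rot: [0.596, 0.803, -0.0, -0.0]
ft_force: [-0.5, 0.3, -0.9]
width: 0.0655
grip_force: 15.0
```

Emit:
drive_tool(
  series=[
    [[-0.8,2.0,0],0],
    [[-1.4,3.5,0],0],
    [[-1.6,4,0],0],
    [[-1.6,4,0],0],
    [[-1.6,4,0],0],
    [[-1.6,4,0],0],
    [[-1.6,3.8,0],0],
    [[-1.3,2.8,0],0],
    [[-0.8,2,0],0],
    [[0,0,0],0],
  ],
)

```text
time: 33.3
ee_pos: [0.4142, 0.2282, 0.0732]
eef_rot: [0.594, 0.804, 0.0, -0.0]
ft_force: [1.1, -0.2, -1.1]
width: 0.0655
grip_force: 15.0
```

```bash
python3 - <<'E'
from h import *
s=r.read_state();print(s["width"],s["ee_pos"],s["ft_force"])
c=vision.camera("top");g=cv2.cvtColor(c["color"],cv2.COLOR_RGB2GRAY)
o=np.load("top.npy",allow_pickle=True).item();go=cv2.cvtColor(o["color"],cv2.COLOR_RGB2GRAY)
print("jig plate spot gray now/before",g[222:232,270:284].mean(),go[222:232,270:284].mean())
# tray outline at start
m=(abs(go.astype(int)-go[262,184])<20).astype(np.uint8);m[:,:145]=0;m[:,222:]=0;m[:225]=0;m[300:]=0
m=cv2.morphologyEx(m,cv2.MORPH_OPEN,np.ones((5,5)));n,l,st,ce=cv2.connectedComponentsWithStats(m);i=1+np.argmax(st[1:,4])
print(st[i],onz(o,ce[i],.003))
E
```

```text
0.06546511186160842 [0.41419975 0.22815647 0.07321134] [ 1.1330123  -0.16929856 -1.14188307]
jig plate spot gray now/before 216.95714285714286 97.97142857142858
[ 158  237   51   51 1940] [0.41722327 0.23162206 0.003     ]
```

Emit:
drive_tool(
  series=[
    [[0.2,0.1,-1],0],
    [[0,0,-2],0],
    [[0,0,-2],0],
    [[0,0,-1.5],0],
    [[0,0,-1.2],0],
    [[0,0,-1],0],
    [[0,0,-0.5],0],
    [[0,0,-0.4],0],
    [[0,0,0],0],
    [[0,0,0],0],
  ],
)

```text
time: 34.6
ee_pos: [0.4181, 0.2271, -0.0225]
eef_rot: [0.596, 0.803, 0.0, 0.0]
ft_force: [-0.7, -0.8, -0.9]
width: 0.0659
grip_force: 15.0
```

Not in contact yet. I'll go down slowly another 5 mm.

Emit:
drive_tool(
  series=[
    [[0,0,-0.1],0],
    [[0,0,-0.1],0],
    [[0,0,-0.1],0],
    [[0,0,-0.1],0],
    [[0,0,-0.1],0],
    [[0,0,0],0],
    [[0,0,0],0],
    [[0,0,0],0],
    [[0,0,0],0],
    [[0,0,0],0],
  ],
)

```text
time: 35.85
ee_pos: [0.4179, 0.227, -0.0274]
eef_rot: [0.596, 0.803, -0.0, 0.0]
ft_force: [-2.8, -1.8, 9.0]
width: 0.0656
grip_force: 20.1
```

Contact at 9 N. Now I'll release and lift.

Emit:
drive_tool(
  series=[
    [[0,0,0.1],0],
    [[0,0,0.1],0],
    [[0,0,0],0],
    [[0,0,0],0],
    [[0,0,0],0],
    [[0,0,0],0],
    [[0,0,0],0],
    [[0,0,0],0],
    [[0,0,0],0],
    [[0,0,0],0],
  ],
  hand=0,
)

```text
time: 37.1
ee_pos: [0.4179, 0.227, -0.0258]
eef_rot: [0.596, 0.803, 0.0, 0.0]
ft_force: [0.1, -0.2, 0.3]
width: 0.0872
grip_force: 0.0
```

Emit:
drive_tool(
  series=[
    [[0,0,1],0],
    [[0,0,2],0],
    [[0,0,4],0],
    [[0,0,4],0],
    [[0,0,4],0],
    [[0,0,4],0],
    [[0,0,2],0],
    [[0,0,0],0],
    [[0,0,0],0],
    [[0,0,0],0],
  ],
)

```text
time: 38.35
ee_pos: [0.4173, 0.2268, 0.1834]
eef_rot: [0.596, 0.803, -0.001, -0.0]
ft_force: [-0.3, -0.8, -0.4]
width: 0.0869
grip_force: 0.0
```

```bash
python3 - <<'E'
from h import *
c=wrist();g=cv2.cvtColor(c["color"],cv2.COLOR_RGB2GRAY);m=(g<60).astype(np.uint8);m[240:]=0
m=cv2.morphologyEx(m,cv2.MORPH_CLOSE,np.ones((9,9)));n,l,st,ce=cv2.connectedComponentsWithStats(m)
for i in range(1,n):
  if st[i,4]>800:
    rc=cv2.minAreaRect(np.argwhere(l==i)[:,::-1].astype(np.float32));W=np.array([onz(c,p,.010)[:2] for p in cv2.boxPoints(rc)])
    print(st[i],W.mean(0),np.linalg.norm(np.diff(W,axis=0),axis=1))
s=r.read_state();print(s["ee_pos"],s["width"],s["ft_force"])
a,b=vision.camera("scene"),np.load("scene.npy",allow_pickle=True).item()
d=np.abs(a["color"].astype(int)-b["color"]).mean(2)
print("knob diff",d[215:232,380:405].mean(),"spanner",d[255:300,392:440].mean(),"tape",d[225:238,340:360].mean(),"fitting",d[280:294,240:258].mean())
E
```

```text
[    0     0   490    67 18376] [0.33648238 0.3630427 ] [0.4706557  0.05980034 0.49233601]
[   0   66   79  174 3710] [0.14340716 0.17001788] [0.04864694 0.19396995 0.0562174 ]
[ 469  118   91  122 4934] [0.68917944 0.31268552] [0.09266507 0.1347444  0.10034956]
[ 252  148   61   76 4040] [0.41808308 0.22653985] [0.0831641  0.06313457 0.08313694]
[0.41738887 0.22682482 0.18344652] 0.08712456420112195 [-0.12093349  0.10852627  0.46158443]
knob diff 5.672156862745098 spanner 8.726697530864199 tape 7.707692307692308 fitting 9.373015873015873
```

The plate is flat at (0.418, 0.227), the tray's centre is at (0.417, 0.229), and the measured size agrees. The knob and bystanders are unchanged.

```bash
python3 -c "
from bench import r
print(r.close_job())"
```

```text
the job is handed in; nothing more can be done
None
```

I handed the job in at about 38 s: the plate was slid home, clamped to the handle's stop and unclamped. It now lies flat and released within about 3 mm of the tray's centre, with the handle fully back and the spanner, tape and fitting unmoved as far as the camera shows; the hand-in call returned no verdict.

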